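# Shut and lock the seasoning tumbler

## Task

Get the seasoning tumbler ready to run: swing its steel lid fully shut, then turn the blue lock collar by its paddle until its white pointer stands at the red locked mark, neither short of it nor past it. Leave the food trays and jars around it where they are.

Things in the scene. Friction and masses are not known exactly. Their poses are not given: they have to be found in the camera images.
- tumbler: White and steel bench tumbler, fixed: base 260 x 220 x 50 mm (x -60 to 200), 140 mm high motor box at its rear (x 122 to 198). Its 132 mm drum leans 40 deg from vertical to the front (-x): drum axis, out of the mouth, (-sin 40 deg, 0, cos 40 deg). Origin on the table under the centre of the mouth, which is 180 mm up. z up, y along the lid's hinge.
- collar (a joint): Blue lock collar, captive on the drum's mouth (ring 164 mm across, 20 mm deep), turning about the drum axis. 0 = open (white pointer at green mark); grows counter-clockwise for one looking into the mouth; 1.10 rad = locked (white pointer at red mark); goes on to 1.5. Stiff: stays where left, turns at about 2 N on the paddle.
- collar_centre (a point): Point on the collar's axis at mid-depth of its paddle. z axis = drum axis, out of the mouth. Turns with the collar.
- paddle (a point): Grip point of the collar's blue radial paddle, 115 mm from the axis, mid-thickness and mid-depth. Paddle: 78 to 140 mm from the axis, 16 mm thick (tangentially), 26 mm deep along the axis; free space below. A fixed grey flange of 94 mm radius lies 13 mm under collar_centre. At collar = 0.75 the paddle points to the front, down the slope.
- pointer (a point): Tip of the white pointer on the collar's upper rim, 84 mm from the axis.
- locked_mark (a point): Centre of the red locked mark (13 mm square, and on down the flange's edge) on the fixed grey flange, 87 mm from the axis; the green mark there is the open mark.
- lid (a joint): Steel lid, hinged at the upper rear of the mouth. 0 = shut on the mouth (stop), grows as it opens, up to 1.6 rad. Stiff hinge: stays where left; about 2 N at its edge moves it.
- lid_hinge (a point): Point on the lid's hinge line (along the tumbler's y), 92 mm up the slope from the drum axis.
- lid_edge (a point): Point on the lid's outer face near its free edge, 138 mm from the hinge. z = the lid's outward normal, -x runs from hinge to free edge. Lid: disc 132 mm across, 8 mm thick, centred 92 mm from the hinge, free edge at 158 mm. Black knob on its centre, 50 mm tall, 44 mm across (stem 20 mm).
- pack_a: Bystander: first clear tray of five croquettes, 130 x 190 x 45 mm, loose on the table, to be left alone. Origin under its centre.
- pack_b: Bystander: second clear tray of five croquettes, 130 x 190 x 45 mm, loose on the table, to be left alone. Origin under its centre.
- spice_jar: Bystander: jar with red cap, 60 mm across, 110 mm tall, loose on the table, to be left alone. Origin under its centre.
- salt_jar: Bystander: jar with yellow cap, 60 mm across, 100 mm tall, loose on the table, to be left alone. Origin under its centre.

How it is judged:
On the way, in this order (a step that is already met when the one before it is completed fails the run):
1. the lid is shut while the collar is still short of its locked mark (value of joint lid below 0.07 rad and value of joint collar below 0.95 rad), for 0.2 s.
2. the collar stands at its locked mark with the lid shut (value of joint lid below 0.07 rad and value of joint collar between 1.03 and 1.17 rad), for 0.2 s.
At the end, for the whole second after the job is handed in: The lid is shut (within 0.07 rad, some 10 mm at its edge), the collar stands within 0.07 rad (about 6 mm at its rim) of its locked mark at 1.10 rad, both at rest (all of step 2 and velocity of joint collar between -0.05 and 0.05 rad/s and velocity of joint lid between -0.05 and 0.05 rad/s); the robot touches nothing.
It fails at once if a tray or jar is pushed more than 30 mm from its place (distance of any of pack_a, pack_b, spice_jar, salt_jar from where it was at the start of the episode above 0.03 m).
It also fails if it takes over 51 s, if anything falls off the work surface, if the arm or the gripper's body presses on something with over 40 N, if the wrist force passes 120 N, or if a joint passes its speed limit or range.

## Robot

A 7-joint arm with a two-finger parallel gripper is mounted at the origin on the work surface. World frame = base frame: x ahead of the robot, y to its left, z up, the work surface at z = 0. Lengths are in m, angles in rad, forces in N, time in s.
With the tool pointing down it reaches from about 0.4 to 0.85 m from the base axis. Payload 10.4 kg.
Tool frame: the origin (TCP) lies between the finger pads; the fingertips stand manip.tip_extent ahead of it and the grasp point (between the pads) lies 6 mm ahead of it (manip.tip_extent is the distance from the TCP to the fingertips, in m); z points along the fingers, y is the line along which they close (so a half turn about z gives the same grasp; the last joint's range is limited). The gripper opens to 85 mm and grips with 20 to 120 N. Pads are 22 mm wide; open, the fingers measure 114 mm over their backs; the gripper's body (76 mm by 85 mm) begins 54 mm behind the grasp point. The pads swing forward as they close: fully open they stand 13 mm farther back than shut.
Start: joints at [-1.355, 0.332, -0.065, 1.46, 0.022, 1.35, -0.088], TCP at [0.148, 0.607, 0.234] pointing down, gripper open.
Joint ranges: [-2.6, 2.6], [-0.5, 2.12], [-1.47, 1.34], [0.16, 2.42], [-1.27, 4.41], [0.06, 2.06], [-2.6, 2.6]. Speed limits (rad/s): [2.22, 2.22, 2.79, 2.79, 3.14, 3.14, 3.14].

## Interface

Orientations are given as a unit quaternion [x, y, z, w].
In Python, from workcell import get_obs, optics, workorder, manip gives the robot as it stands.
- The arm moves only by the tool jog_arm, never from a script. Its argument "increments" is a list of rows, each a list of 7 numbers: the shift along the tool's x, y, z in m, then the turn, a rotation vector about the tool's x, y, z in rad, then the opening, from -1 (shut) to 1 (fully open). A call has 1 to 5 rows; each row is the pose to reach, as a shift and turn from the pose commanded when the call began, along the tool's axes at that moment; what a row does not reach only later rows make up. A row lasts 1/12 s, in which the tool goes at most 41.7 mm and 7.16 degrees, less where a joint would pass 70% of its speed; a pose out of reach is approached as far as the arm can. A call with a gripper value outside its range is refused whole. The fingers move at their own pace and stop on an object; "grip_force" is the grip in N (left out, the last holds). Time passes only in rows, so rows that repeat a pose let the fingers close. It gives the time, the measured TCP pose, the force, the opening and the grip force at its end, in the units of the state.
- get_obs(): the state, without advancing time (a new reading comes with each control period).
- optics.camera(name): name is "side" or "top" or "wrist"; returns a dict with "color" (384x512x3 uint8, red, green, blue), "depth" (384x512 float32, m along the optical axis (not along the pixel's ray), 0 where there is no reading), "K" (3x3 intrinsics, pixels), "R" (3x3) and "t" (3): a world point X has camera coordinates R X + t. Camera axes: x right, y down, z forward; pixel columns grow to the right and rows downward; lengths in m; the calibration is good to about 2 mm. A picture is of the moment at which its call begins.
- workorder.hand_in(): hands the job in; it is judged then, once.
The state is a dict: "clock": time; "joint_pos": joint angles; "joint_velocities": joint speeds; "tau": joint torques, N m; "position": TCP position; "ee_rot": TCP orientation; "ft_force": force on the tool from outside, world axes, zero at the start; "torque": the same for the moment, N m; "grip_width": opening from 0.0 (shut) to 1.0 (fully open); "grasp_force": force on a finger pad.
Only numpy, scipy, OpenCV 4.12 (cv2) and the standard library are available. Lean on these libraries where they do the work, as an engineer would, in place of code of your own. Each camera call takes 0.05 s, during which the arm holds its last target. There are 200 camera calls.

## Working session

There is one attempt and no reset: what is moved stays moved. The work goes in short steps, Python scripts to look and compute and a tool call to move; the robot and the scene stay as the last step left them, time stands still between calls to the robot, and variables do not carry over. Pictures are saved under pics/ and viewed, at most 10 in all, crops included, and the job is handed in when it is done.

Besides the shell and the picture viewer there is one more tool, called as name([rows], argument=value, ...), one row to a line, values as JSON. jog_arm: Moves the arm, as the interface text tells. Its arguments: {"type":"object","properties":{"increments":{"type":"array"},"grip_force":{"type":"number"}},"required":["increments"]}

```bash
mkdir -p pics; ls; python3 - <<'E'
from workcell import get_obs, optics, workorder, manip
import cv2,numpy as np
print(get_obs()); print(manip.tip_extent)
ims=[]
for n in ("side","top"):
    c=optics.camera(n); np.savez(f"{n}0.npz",**c); ims.append(c["color"]); print(n,c["K"].round(1).tolist(),c["R"].round(3).tolist(),c["t"].round(3).tolist(),(c["depth"]>0).mean())
cv2.imwrite("pics/s0.png",ims[0][...,::-1]);cv2.imwrite("pics/t0.png",ims[1][...,::-1])
E
```

```text
pics
{'clock': 0.0, 'joint_pos': array([-1.35457672,  0.33288325, -0.06468322,  1.46096265,  0.02160992,
        1.34987241, -0.08846686]), 'joint_velocities': array([-3.26267589e-05,  3.29994762e-04,  1.08086600e-04,  4.17252660e-04,
       -9.25508853e-04,  4.57007900e-04, -2.32385356e-04]), 'tau': array([ 1.21777048e-03, -6.25444651e+01,  4.99159028e-02, -3.91599941e+01,
        1.62497163e-02,  9.80286801e-03,  1.94066860e-05]), 'position': array([0.14777734, 0.60689554, 0.23329859]), 'ee_rot': array([ 1.19105899e-01,  9.92881299e-01, -7.13571646e-04, -4.48327682e-05]), 'ft_force': array([-0.41163828, -0.48751713,  0.74563523]), 'torque': array([-0.00236865,  0.01679041, -0.027265  ]), 'grasp_force': 0.0, 'grip_width': 1.0009827544171224}
0.025
side [[372.0, 0.0, 256.5], [0.0, 372.0, 191.6], [0.0, 0.0, 1.0]] [[0.999, -0.045, 0.017], [-0.014, -0.614, -0.789], [0.046, 0.788, -0.614]] [-0.519, 0.135, 0.989] 0.9961649576822916
top [[481.1, 0.0, 257.7], [0.0, 481.1, 200.3], [0.0, 0.0, 1.0]] [[-0.02, -1.0, -0.013], [-0.99, 0.021, -0.142], [0.143, 0.01, -0.99]] [0.046, 0.564, 1.457] 0.9961344401041666
```

View pics/s0.png

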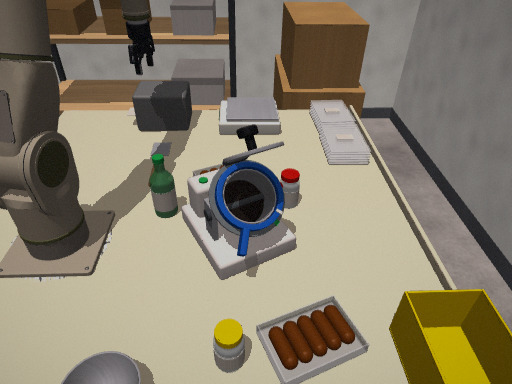

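View pics/t0.png

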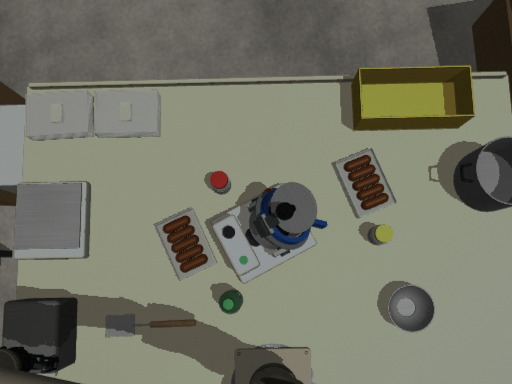

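```bash
cat > h.py <<'E'
import numpy as np,cv2
def load(n): return dict(np.load(n))
def cloud(c):
    d=c["depth"];v,u=np.indices(d.shape)
    p=np.stack([(u-c["K"][0,2])/c["K"][0,0]*d,(v-c["K"][1,2])/c["K"][1,1]*d,d],-1)
    return (p-c["t"])@c["R"]
def hsv(c): return cv2.cvtColor(c["color"],cv2.COLOR_RGB2HSV)
def biggest(m):
    n,l,s,_=cv2.connectedComponentsWithStats(m.astype(np.uint8)); return l==1+np.argmax(s[1:,4])
def proj(c,X):
    q=np.asarray(X)@c["R"].T+c["t"]; q=q@c["K"].T; return q[...,:2]/q[...,2:]
def plane(P):
    for _ in range(8):
        m=P.mean(0);n=np.linalg.svd(P-m,full_matrices=False)[2][2];r=abs((P-m)@n);P=P[r<max(.004,1.5*np.median(r))] if len(P)>20 else P
    return m,n*np.sign(n[2]),P
E
python3 - <<'E'
from h import *
for n in("side","top"):
    c=load(n+"0.npz");P=cloud(c);H=hsv(c)
    b=biggest((H[...,0]>100)&(H[...,0]<125)&(H[...,1]>150)&(H[...,2]>40))
    Q=P[b];m,nn,I=plane(Q);print(n,b.sum(),len(I),m.round(3),nn.round(3),"tilt",np.degrees(np.arccos(nn[2])).round(1),"az of -n",np.degrees(np.arctan2(-nn[1],-nn[0])).round(1),"rms",((I-m)@nn).std().round(4))
    print(" box",Q.min(0).round(3),Q.max(0).round(3))
    # base white
    w=(H[...,1]<40)&(H[...,2]>150)&(abs(P[...,2]-.05)<.006); w=biggest(cv2.dilate(w.astype(np.uint8),np.ones((3,3))))&w
    r=cv2.minAreaRect((P[w][:,:2]*1000).astype(np.float32));print(" base",r,w.sum())
    for nm,lo,hi in(("red",(0,175),8),("yel",(22,32),0),("green",(45,75),0)):
        h=H[...,0].astype(int);mm=((h<8)|(h>172)) if nm=="red" else (h>lo[0])&(h<lo[1])
        mm=mm&(H[...,1]>150)&(H[...,2]>60)
        k,l,s,ce=cv2.connectedComponentsWithStats(mm.astype(np.uint8))
        for i in range(1,k):
            if 8<=s[i,4]<1500: print(" ",nm,s[i,4],ce[i].round(),np.median(P[l==i],0).round(3))
for n,(u0,v0,s) in(("side",(180,110,130)),("top",(200,160,150))):
    im=load(n+"0.npz")["color"][v0:v0+s,u0:u0+s,::-1];cv2.imwrite(f"pics/{n}c.png",cv2.resize(im,(400,400),interpolation=2))
a=np.hstack([cv2.imread("pics/sidec.png"),cv2.imread("pics/topc.png")]);cv2.imwrite("pics/both.png",a)
E
```

```text
side 1565 998 [ 0.484 -0.073  0.182] [ 0.312 -0.55   0.775] tilt 39.2 az of -n 119.5 rms 0.0018
 box [ 0.419 -0.72   0.107] [0.578 0.026 0.723]
 base ((384.1954650878906, -23.271949768066406), (66.73475646972656, 258.2787170410156), 35.057777404785156) 1112
  red 218 [290. 175.] [0.619 0.141 0.111]
  yel 687 [228. 333.] [ 0.45 -0.34  0.1 ]
  green 93 [157. 159.] [0.26  0.112 0.19 ]
  green 37 [203. 180.] [0.379 0.075 0.145]
  green 19 [276. 222.] [ 0.56  -0.074  0.127]
top 270 77 [ 0.434 -0.043  0.253] [ 0.989 -0.13   0.071] tilt 85.9 az of -n 172.5 rms 0.002
 box [ 0.351 -0.111  0.117] [0.472 0.019 1.523]
 base ((408.37298583984375, -11.590568542480469), (76.37479400634766, 243.79632568359375), 26.359392166137695) 514
  red 235 [219. 179.] [0.621 0.148 0.11 ]
  red 8 [268. 189.] [0.576 0.003 0.178]
  yel 22 [456.  70.] [ 0.948 -0.587  0.105]
  yel 11 [470.  75.] [ 0.92  -0.617  0.128]
  yel 11 [471.  87.] [ 0.883 -0.616  0.13 ]
  yel 28 [360.  96.] [ 0.862 -0.283  0.129]
  yel 8 [472.  99.] [ 0.843 -0.617  0.128]
  yel 12 [442. 127.] [ 0.793 -0.564  0.022]
```

View pics/both.png

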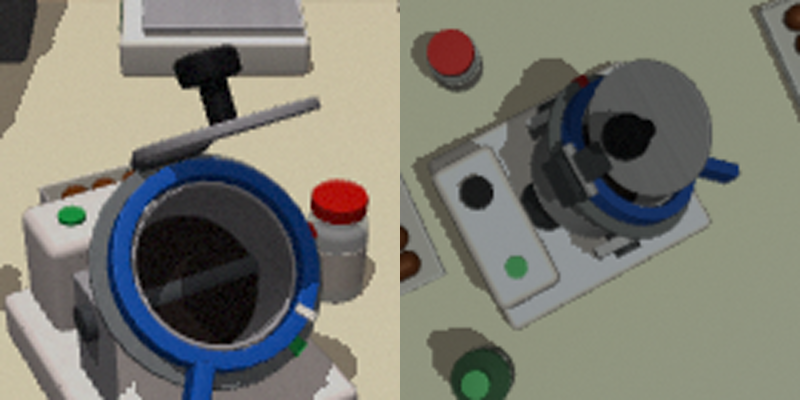

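```bash
python3 - <<'E'
from h import *
S=load("side0.npz");T=load("top0.npz")
# yaw from base & motor box in both views
for n,c in(("side",S),("top",T)):
    P=cloud(c);H=hsv(c)
    near=(abs(P[...,0]-.43)<.25)&(abs(P[...,1])<.25)
    for z in(.05,.14):
        w=(H[...,1]<60)&(H[...,2]>120)&(abs(P[...,2]-z)<.007)&near
        w=biggest(w) if w.sum()>50 else w
        print(n,z,cv2.minAreaRect((P[w][:,:2]*1000).astype(np.float32)),w.sum())
    b=near&(H[...,0]>95)&(H[...,0]<130)&(H[...,1]>120)&(H[...,2]>20)&(P[...,2]>.06)&(P[...,2]<.3)
    print(" blue",b.sum()); np.save(n+"b.npy",P[b])
Q=np.load("sideb.npy");m,nn,I=plane(Q)
print(m,nn,len(I))
# circle: angular bins outer/inner radius
def ax(n):
    x=np.cross([0,0,1.],n);x/=np.linalg.norm(x);return x,np.cross(n,x)
x,y=ax(nn);uv=np.c_[(I-m)@x,(I-m)@y]
from scipy.optimize import least_squares
r=np.hypot(*(uv).T);k=uv[r<.1]
def f(p):
    r=np.hypot(*(k-p[:2]).T); return np.maximum(0,r-.081)+np.minimum(0,r-.067)
for it in range(3):
    s=least_squares(f,[0,0],loss="soft_l1",f_scale=.002);r=np.hypot(*(k-s.x).T)
print("C",m+s.x[0]*x+s.x[1]*y,"rpct",np.percentile(r,[1,5,50,95,99]).round(4))
# top blue relative to it
C=m+s.x[0]*x+s.x[1]*y
D=np.load("topb.npy")-C;h=D@nn;rr=np.linalg.norm(D-np.outer(h,nn),axis=1)
k=(rr<.1);print("top: h pct",np.percentile(h[k],[5,25,50,75,95]).round(4),"r",np.percentile(rr[k],[5,50,95]).round(4),k.sum())
# lid in top: gray, z>.24
P=cloud(T);H=hsv(T);L=(abs(P[...,0]-.5)<.2)&(abs(P[...,1]+.03)<.2)&(P[...,2]>.2)&(P[...,2]<.45)&(H[...,1]<50)&(H[...,2]>60)
L=biggest(L);ml,nl,Il=plane(P[L]);print("lid",L.sum(),len(Il),ml.round(4),nl.round(4),"tilt",np.degrees(np.arccos(nl[2])),"n.n angle",np.arccos(nl@nn))
xl=np.cross(nl,nn);xl/=np.linalg.norm(xl);print("hinge dir",xl,"Z range",P[L][:,2].min(),P[L][:,2].max())
e,_=cv2.minEnclosingCircle((np.c_[(Il-ml)@xl,(Il-ml)@np.cross(nl,xl)]).astype(np.float32));
print("disc centre",ml+e[0]*xl+e[1]*np.cross(nl,xl),_)
E
```

```text
side 0.05 ((406.03570556640625, -9.629470825195312), (87.2747573852539, 259.0296325683594), 27.03205680847168) 1418
side 0.14 ((389.126708984375, 81.47528839111328), (90.93368530273438, 73.11040496826172), 23.89488983154297) 349
 blue 1626
top 0.05 ((407.7215270996094, -10.904754638671875), (88.67932891845703, 253.75753784179688), 27.011920928955078) 795
top 0.14 ((424.42034912109375, 99.33872985839844), (164.33551025390625, 68.1318588256836), 27.087514877319336) 1113
 blue 550
[ 0.49536962 -0.05741884  0.18874032] [ 0.29463483 -0.56874782  0.76792983] 1129
C [ 0.49978399 -0.05131391  0.19156811] rpct [0.0665 0.0675 0.0745 0.0818 0.0947]
top: h pct [-0.0165 -0.0046 -0.0003  0.0018  0.0042] r [0.066  0.078  0.0841] 477
lid 1445 1362 [ 0.5059 -0.0656  0.3218] [-0.275   0.5299  0.8023] tilt 36.65328844477153 n.n angle 1.3349138803381198
hinge dir [8.87780804e-01 4.60266415e-01 2.66136666e-04] Z range 0.27900011823030535 0.35522088498884985
disc centre [ 0.50427293 -0.05681985  0.31547802] 0.0658019557595253
```

```bash
cat >> h.py <<'E'
yaw=np.radians(117.1);xt=np.array([np.cos(yaw),np.sin(yaw),0]);yt=np.array([-np.sin(yaw),np.cos(yaw),0]);ez=np.array([0,0,1.])
a=np.radians(40);n=-np.sin(a)*xt+np.cos(a)*ez;d=-np.cos(a)*xt-np.sin(a)*ez;e=np.cross(n,d)
C=np.array([.4998,-.0513,.1916]) # on axis, collar top face
def cyl(X):
    D=np.asarray(X)-C;return np.hypot(D@d,D@e),.75+np.arctan2(D@e,D@d),D@n
def pt(r,ang,h): return C+r*(np.cos(ang-.75)*d+np.sin(ang-.75)*e)+h*n
def ray(c,uv,h):  # pixel onto plane at height h over C
    k=np.linalg.inv(c["K"])@np.array([*uv,1.]);o=-c["R"].T@c["t"];v=c["R"].T@k
    return o+v*(((C+h*n-o)@n)/(v@n))
E
python3 - <<'E'
from h import *
print("n",n,"e",e)
for nm in("side","top"):
    r,t,h=cyl(np.load(nm+"b.npy"));k=(r>.095)&(r<.15)
    hi=h>np.percentile(h[k],50);kk=k&hi
    print(nm,"paddle",k.sum(),"r",r[k].max(),"ang med",np.median(t[k]),np.percentile(t[k],[2,98]),"h",np.percentile(h[k],[2,25,50,75,98]).round(4),"top ang",np.median(t[kk]))
    c=load(nm+"0.npz");P=cloud(c);H=hsv(c);r,t,h=cyl(P)
    z=(r<.1)&(r>.055)&(abs(h)<.03);hh=H[...,0].astype(int)
    for q,mm in(("red",((hh<8)|(hh>172))&(H[...,1]>110)),("green",(hh>45)&(hh<75)&(H[...,1]>110)),("white",(H[...,1]<40)&(H[...,2]>170)&(r>.064))):
        mm&=z
        if mm.any(): print("  ",q,mm.sum(),"r",np.median(r[mm]).round(4),"ang",np.median(t[mm]).round(3),"h",np.median(h[mm]).round(4),np.c_[np.where(mm)[::-1]].mean(0))
# lid
th=1.335;u=np.cos(th)*d+np.sin(th)*n;nl=np.cos(th)*n-np.sin(th)*d
for L in([.5043,-.0568,.3155],):
    g=np.array(L)-.092*u;D=g-C;print("hinge(outer plane foot) along d",D@d,"e",D@e,"n",D@n, "minus normals:", [( (g-s*nl-C)@d,(g-s*nl-C)@n) for s in(0,.004,.008,.012)])
E
```

```text
n [ 0.29281862 -0.57221776  0.76604444] e [0.8902128  0.45554491 0.        ]
side paddle 186 r 0.1374267320674612 ang med 0.18525526899174133 [0.13429149 0.27865235] h [-0.0162  0.0009  0.0044  0.0056  0.0077] top ang 0.21363143315215827
   red 5 r 0.0951 ang 2.374 h -0.0189 [281.2 184. ]
   green 20 r 0.0894 ang 1.266 h -0.0195 [276.15 222.3 ]
   white 15 r 0.0766 ang 1.499 h 0.001 [278.86666667 210.86666667]
top paddle 82 r 0.13596337227800923 ang med 0.17131970176872646 [0.13754425 0.28432662] h [-0.0118 -0.0017  0.0043  0.0065  0.0096] top ang 0.21019577563751413
   red 16 r 0.0919 ang 2.36 h -0.0193 [267.625  189.8125]
hinge(outer plane foot) along d -0.09581314256828671 e 0.0015004606309656915 n 0.009923555507962811 minus normals: [(np.float64(-0.09581314256828671), np.float64(0.009923555507962811)), (np.float64(-0.09192382811272459), np.float64(0.008989086104635238)), (np.float64(-0.08803451365716243), np.float64(0.00805461670130768)), (np.float64(-0.0841451992016003), np.float64(0.007120147297980106))]
```

```bash
cat >> h.py <<'E'
from scipy.spatial.transform import Rotation as Ro
hin=C-.092*d+.009*n
def toolR(phi,ang=.75):   # tool z = -(cos phi n - sin phi d), y = e, then spun about n by ang-.75
    z=-(np.cos(phi)*n-np.sin(phi)*d);M=np.c_[np.cross(e,z),e,z];return Ro.from_rotvec(n*(ang-.75))*Ro.from_matrix(M)
def lidpose(th,phi,off=0,r=.138):
    u=np.cos(th)*d+np.sin(th)*n;nl=np.cos(th)*n-np.sin(th)*d;R=toolR(phi)
    return hin+r*u+(.004+off)*nl-.025*R.as_matrix()[:,2],R
def seq(targets,start=None):
    if start is None:
        from workcell import get_obs
        o=get_obs();start=(o["position"],Ro.from_quat(o["ee_rot"]));print("force",o["ft_force"].round(1),"joints",o["joint_pos"].round(2),o["clock"])
    p,R=start
    for q,S in targets:
        print("shift",R.inv().apply(q-p).round(3),"rot",(R.inv()*S).as_rotvec().round(3),"| to",q.round(3),"dist",np.linalg.norm(q-p).round(3)); p,R=q,S
E
python3 - <<'E'
from h import *
A=lidpose(1.335,.9,.04)
o=(A[0]+np.array([0,0.06,.10]),toolR(.7))
up=(np.array([.25,.45,.45]),Ro.from_quat([1.19105899e-01,9.92881299e-01,0,0]))
seq([up,o,A])
print(lidpose(0,0)[0], A[1].as_matrix().round(2).tolist())
E
```

```text
force [-0.1  0.5 -0. ] joints [-1.35  0.33 -0.06  1.46  0.02  1.35 -0.09] 0.1
shift [-0.136 -0.129 -0.216] rot [-0.001  0.     0.   ] | to [0.25 0.45 0.45] dist 0.286
shift [-0.357 -0.381 -0.05 ] rot [ 0.001 -0.002  0.859] | to [ 0.507 -0.005  0.5  ] dist 0.525
shift [-0.053 -0.027  0.1  ] rot [ 0.  -0.2 -0. ] | to [ 0.507 -0.065  0.4  ] dist 0.117
[ 0.52697962 -0.10441363  0.19114146] [[-0.45, 0.89, 0.09], [0.87, 0.46, -0.18], [-0.2, -0.0, -0.98]]
```

jog_arm([
  [-0.136,-0.129,-0.216,0,0,0,-1],
  [-0.136,-0.129,-0.216,0,0,0,-1],
  [-0.136,-0.129,-0.216,0,0,0,-1],
  [-0.136,-0.129,-0.216,0,0,0,-1],
  [-0.136,-0.129,-0.216,0,0,0,-1],
], grip_force=30)

```text
clock: 0.52
position: [0.2223, 0.491, 0.3927]
ee_rot: [0.119, 0.993, -0.0, -0.0]
ft_force: [0.7, 0.8, 0.2]
grip_width: 0.301
grasp_force: 0.0
```

```bash
python3 - <<'E'
from h import *
A=lidpose(1.335,.9,.04)
o=(A[0]+np.array([0,0.06,.10]),toolR(.7))
seq([o])
E
```

```text
force [0.7 0.8 0.2] joints [-1.23  0.11 -0.    1.4  -0.    1.63  0.1 ] 0.5167
shift [-0.393 -0.414 -0.107] rot [ 0.    -0.002  0.859] | to [ 0.507 -0.005  0.5  ] dist 0.581
```

jog_arm([
  [-0.39,-0.41,-0.1,0,0,0.86,-1],
  [-0.39,-0.41,-0.1,0,0,0.86,-1],
  [-0.39,-0.41,-0.1,0,0,0.86,-1],
  [-0.39,-0.41,-0.1,0,0,0.86,-1],
  [-0.39,-0.41,-0.1,0,0,0.86,-1],
])

```text
clock: 0.93
position: [0.3246, 0.3126, 0.4279]
ee_rot: [0.421, 0.907, 0.0, -0.0]
ft_force: [1.1, 1.1, -0.5]
grip_width: -0.002
grasp_force: 0.0
```

```bash
cat > go.py <<'E'
from h import *
A=lidpose(1.335,.9,.04)
o=(A[0]+np.array([0,0.06,.10]),toolR(.7))
seq([o,A])
E
python3 go.py
```

```text
force [ 1.1  1.1 -0.5] joints [-1.05 -0.09  0.17  1.53  0.02  1.7  -0.18] 0.9333
shift [-0.36  -0.065 -0.072] rot [ 0.    -0.002  0.228] | to [ 0.507 -0.005  0.5  ] dist 0.373
shift [-0.053 -0.027  0.1  ] rot [ 0.  -0.2 -0. ] | to [ 0.507 -0.065  0.4  ] dist 0.117
```

jog_arm([
  [-0.35,-0.065,-0.07,0,0,0.22,-1],
  [-0.35,-0.065,-0.07,0,0,0.22,-1],
  [-0.35,-0.065,-0.07,0,0,0.22,-1],
  [-0.35,-0.065,-0.07,0,0,0.22,-1],
  [-0.35,-0.065,-0.07,0,0,0.22,-1],
])

```text
clock: 1.35
position: [0.4267, 0.1354, 0.4682]
ee_rot: [0.516, 0.857, 0.0, -0.0]
ft_force: [0.9, 0.4, -0.1]
grip_width: -0.004
grasp_force: 0.0
```

```bash
python3 go.py
```

```text
force [ 0.9  0.4 -0.1] joints [-0.87 -0.11  0.41  1.45  0.04  1.79  0.04] 1.35
shift [-0.161  0.005 -0.031] rot [ 0.    -0.002  0.014] | to [ 0.507 -0.005  0.5  ] dist 0.164
shift [-0.053 -0.027  0.1  ] rot [ 0.  -0.2 -0. ] | to [ 0.507 -0.065  0.4  ] dist 0.117
```

jog_arm([
  [-0.14,0.004,-0.028,0,0,0.0,-1],
  [-0.14,0.004,-0.028,0,0,0.0,-1],
  [-0.14,0.004,-0.028,0,0,0.0,-1],
  [-0.14,0.004,-0.028,0,0,0.0,-1],
  [-0.14,0.004,-0.028,0,0,0.0,-1],
])

```text
clock: 1.77
position: [0.4964, 0.0111, 0.4963]
ee_rot: [0.519, 0.855, -0.0, 0.001]
ft_force: [-0.1, 0.2, 0.5]
grip_width: 0.002
grasp_force: 0.0
```

```bash
cat > go2.py <<'E'
from h import *
A=lidpose(1.335,.9,.04)
seq([A]+[lidpose(t,.9*t/1.335) for t in (1.2,1,.8,.6,.4,.2,0.0,-.04)])
E
python3 go2.py
```

```text
force [-0.1  0.2  0.5] joints [-0.71  0.03  0.63  1.28 -0.02  1.84  0.39] 1.7667
shift [-0.072 -0.026  0.097] rot [ 0.001 -0.2    0.007] | to [ 0.507 -0.065  0.4  ] dist 0.123
shift [-0.026  0.     0.054] rot [-0.     0.091  0.   ] | to [ 0.523 -0.097  0.352] dist 0.06
shift [-0.012 -0.     0.026] rot [0.    0.135 0.   ] | to [ 0.53  -0.11   0.327] dist 0.029
shift [-0.01   0.     0.027] rot [-0.     0.135 -0.   ] | to [ 0.534 -0.119  0.3  ] dist 0.029
shift [-0.009  0.     0.027] rot [-0.     0.135  0.   ] | to [ 0.536 -0.123  0.272] dist 0.029
shift [-0.007 -0.     0.028] rot [-0.     0.135 -0.   ] | to [ 0.536 -0.121  0.244] dist 0.028
shift [-0.005 -0.     0.028] rot [-0.     0.135  0.   ] | to [ 0.533 -0.115  0.216] dist 0.028
shift [-0.003 -0.     0.028] rot [-0.     0.135  0.   ] | to [ 0.527 -0.104  0.191] dist 0.028
shift [-0.001  0.     0.006] rot [ 0.     0.027 -0.   ] | to [ 0.526 -0.102  0.186] dist 0.006
```

jog_arm([
  [-0.024,-0.009,0.032,0,-0.065,0,-1],
  [-0.048,-0.018,0.065,0,-0.13,0,-1],
  [-0.072,-0.026,0.097,0,-0.2,0,-1],
  [-0.072,-0.026,0.097,0,-0.2,0,-1],
  [-0.072,-0.026,0.097,0,-0.2,0,-1],
])

```text
clock: 2.18
position: [0.5047, -0.0592, 0.3977]
ee_rot: [0.513, 0.853, -0.052, 0.084]
ft_force: [-0.4, -0.4, 0.6]
grip_width: 0.001
grasp_force: 0.0
```

```bash
sed -i 's/seq(\[A\]+/seq(/' go2.py; python3 go2.py | head -4
```

```text
force [-0.4 -0.4  0.6] joints [-0.72 -0.08  0.59  1.59  0.23  1.56  0.36] 2.1833
shift [-0.033 -0.001  0.053] rot [-0.     0.086  0.015] | to [ 0.523 -0.097  0.352] dist 0.062
shift [-0.012 -0.     0.026] rot [0.    0.135 0.   ] | to [ 0.53  -0.11   0.327] dist 0.029
shift [-0.01   0.     0.027] rot [-0.     0.135 -0.   ] | to [ 0.534 -0.119  0.3  ] dist 0.029
```

jog_arm([
  [-0.011,0,0.018,0,0.03,0,-1],
  [-0.022,0,0.035,0,0.06,0,-1],
  [-0.033,0,0.053,0,0.09,0,-1],
  [-0.04,0,0.065,0,0.15,0,-1],
  [-0.048,0,0.077,0,0.22,0,-1],
])

```text
clock: 2.6
position: [0.5375, -0.1129, 0.3355]
ee_rot: [0.514, 0.858, 0.008, -0.008]
ft_force: [-0.9, 1.3, 0.4]
grip_width: 0.0
grasp_force: 0.2
```

```bash
sed -i 's/(1.2,1,/(/' go2.py; python3 go2.py | head -6
```

```text
force [-0.9  1.3  0.4] joints [-0.55  0.15  0.78  1.52 -0.13  1.52  0.73] 2.6
shift [-0.005 -0.006  0.035] rot [0.004 0.137 0.019] | to [ 0.534 -0.119  0.3  ] dist 0.036
shift [-0.009  0.     0.027] rot [-0.     0.135  0.   ] | to [ 0.536 -0.123  0.272] dist 0.029
shift [-0.007 -0.     0.028] rot [-0.     0.135 -0.   ] | to [ 0.536 -0.121  0.244] dist 0.028
shift [-0.005 -0.     0.028] rot [-0.     0.135  0.   ] | to [ 0.533 -0.115  0.216] dist 0.028
shift [-0.003 -0.     0.028] rot [-0.     0.135  0.   ] | to [ 0.527 -0.104  0.191] dist 0.028
```

jog_arm([
  [-0.002,-0.003,0.018,0,0.07,0,-1],
  [-0.005,-0.006,0.035,0,0.137,0.015,-1],
  [-0.007,-0.006,0.049,0,0.2,0.015,-1],
  [-0.01,-0.006,0.063,0,0.27,0.015,-1],
  [-0.01,-0.006,0.063,0,0.27,0.015,-1],
])

```text
clock: 3.02
position: [0.5351, -0.126, 0.268]
ee_rot: [0.517, 0.843, 0.075, -0.126]
ft_force: [-0.4, -0.8, -1.6]
grip_width: 0.002
grasp_force: 0.0
```

```bash
sed -i 's/(.8,.6,/(/' go2.py; python3 - <<'E'
from h import *
from workcell import optics
c=optics.camera("side");cv2.imwrite("pics/s1.png",cv2.resize(c["color"][70:300,140:370,::-1],(460,460)))
E
python3 go2.py
```

```text
force [ 0.5 -0.8  0.7] joints [-0.32  0.37  0.79  1.48 -0.43  1.63  0.96] 3.0667
shift [-0.004  0.002  0.026] rot [-0.003  0.138 -0.002] | to [ 0.536 -0.121  0.244] dist 0.026
shift [-0.005 -0.     0.028] rot [-0.     0.135  0.   ] | to [ 0.533 -0.115  0.216] dist 0.028
shift [-0.003 -0.     0.028] rot [-0.     0.135  0.   ] | to [ 0.527 -0.104  0.191] dist 0.028
shift [-0.001  0.     0.006] rot [ 0.     0.027 -0.   ] | to [ 0.526 -0.102  0.186] dist 0.006
```

View pics/s1.png

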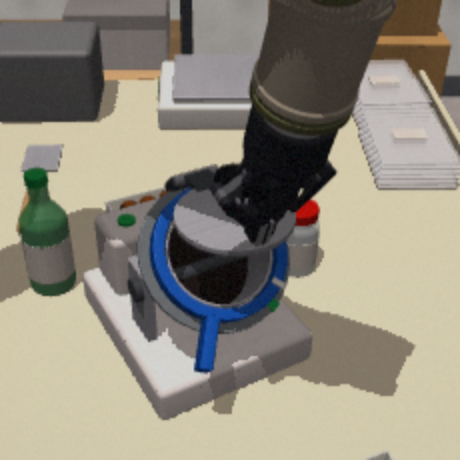

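jog_arm([
  [-0.002,0.001,0.013,0,0.07,0,-1],
  [-0.004,0.002,0.026,0,0.138,0,-1],
  [-0.005,0.002,0.04,0,0.2,0,-1],
  [-0.005,0.002,0.054,0,0.273,0,-1],
  [-0.005,0.002,0.054,0,0.273,0,-1],
])

```text
clock: 3.48
position: [0.5311, -0.1144, 0.215]
ee_rot: [0.501, 0.819, 0.144, -0.24]
ft_force: [0.1, 0.1, 0.2]
grip_width: -0.001
grasp_force: 0.0
```

```bash
sed -i 's/(.4,.2,/(/' go2.py;python3 go2.py
```

```text
force [0.1 0.1 0.2] joints [-0.14  0.57  0.71  1.44 -0.63  1.78  1.09] 3.4833
shift [-0.004  0.001  0.026] rot [-0.004  0.131 -0.002] | to [ 0.527 -0.104  0.191] dist 0.026
shift [-0.001  0.     0.006] rot [ 0.     0.027 -0.   ] | to [ 0.526 -0.102  0.186] dist 0.006
```

jog_arm([
  [-0.001,0,0.008,0,0.04,0,-1],
  [-0.003,0.001,0.017,0,0.09,0,-1],
  [-0.004,0.001,0.024,0,0.12,0,-1],
  [-0.004,0.001,0.028,0,0.12,0,-1],
  [-0.004,0.001,0.028,0,0.12,0,-1],
])

```text
clock: 3.9
position: [0.5265, -0.1039, 0.1907]
ee_rot: [0.492, 0.804, 0.173, -0.286]
ft_force: [-0.4, 0.2, 0.5]
grip_width: -0.002
grasp_force: 0.0
```

```bash
cat > lid.py <<'E'
from h import *
from workcell import optics
import sys
tag=sys.argv[1]
for nm in("side","top"):
    c=optics.camera(nm);np.savez(f"{nm}{tag}.npz",**c);P=cloud(c);H=hsv(c);r,t,h=cyl(P)
    L=(r<.063)&(r>.026)&(abs(h)<.05)&(H[...,1]<60)&(H[...,2]>60)
    if L.sum()>30:
        m,nn,I=plane(P[L]);print(nm,"lid pts",len(I),"angle along hinge",np.arctan2(-(nn@d),nn@n).round(3),"h mean",((m-C)@n).round(4))
    k=(r>.1)&(r<.14)&(h>-.005)&(h<.02)&(H[...,0]>95)&(H[...,0]<130)&(H[...,1]>120)
    print(nm,"paddle",k.sum(),np.median(t[k]).round(3) if k.any() else "")
    z=(r<.1)&(abs(h)<.03);hh=H[...,0].astype(int)
    for q,mm in(("red",((hh<8)|(hh>172))&(H[...,1]>110)),("white",(H[...,1]<40)&(H[...,2]>170)&(r>.068)&(abs(h)<.006))):
        mm=mm&z
        if mm.any(): print("  ",q,mm.sum(),"r",np.median(r[mm]).round(4),"ang",np.median(t[mm]).round(3),"h",np.median(h[mm]).round(4))
E
python3 lid.py 2; python3 go2.py
```

```text
side lid pts 696 angle along hinge 0.129 h mean 0.0208
side paddle 140 0.201
top lid pts 807 angle along hinge 0.151 h mean 0.0239
top paddle 29 0.209
   red 15 r 0.0921 ang 2.334 h -0.0193
force [-0.   0.7  0.1] joints [-0.08  0.64  0.67  1.43 -0.7   1.83  1.13] 4.0
shift [-0.001  0.     0.   ] rot [-0.001  0.017 -0.001] | to [ 0.527 -0.104  0.191] dist 0.001
shift [-0.001  0.     0.006] rot [ 0.     0.027 -0.   ] | to [ 0.526 -0.102  0.186] dist 0.006
```

```bash
python3 - <<'E'
from h import *
S=load("side2.npz")["color"][110:260,170:320,::-1];T=load("top2.npz")["color"][150:270,210:330,::-1]
cv2.imwrite("pics/b2.png",np.hstack([cv2.resize(S,(400,400)),cv2.resize(T,(400,400))]))
E
```

```text
(no output)
```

View pics/b2.png

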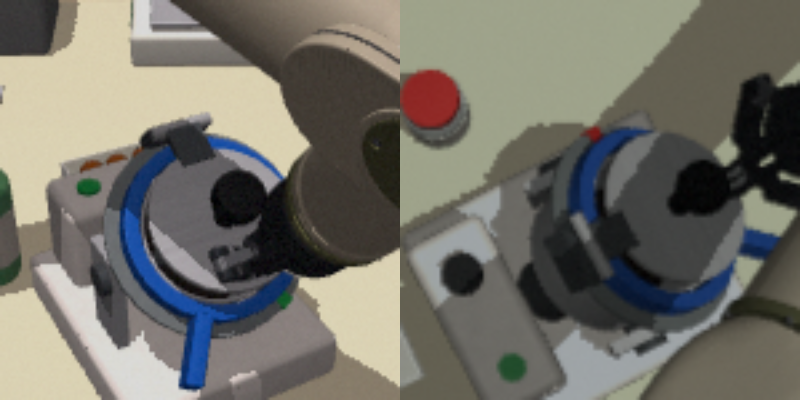

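jog_arm([
  [0,0,0.003,0,0,0,-1],
  [0,0,0.006,0,0,0,-1],
  [0,0,0.009,0,0,0,-1],
  [0,0,0.012,0,0,0,-1],
  [0,0,0.012,0,0,0,-1],
])

```text
clock: 4.42
position: [0.5227, -0.0973, 0.1811]
ee_rot: [0.492, 0.803, 0.174, -0.287]
ft_force: [0.0, 0.6, 0.5]
grip_width: 0.002
grasp_force: 0.0
```

```bash
python3 lid.py 3; python3 go2.py
```

```text
side lid pts 894 angle along hinge 0.063 h mean 0.0159
side paddle 137 0.199
top lid pts 752 angle along hinge 0.072 h mean 0.0172
top paddle 27 0.212
   red 16 r 0.0924 ang 2.353 h -0.0187
force [ 0.1  0.5 -1. ] joints [-0.09  0.63  0.67  1.46 -0.7   1.81  1.13] 4.5167
shift [ 0.     0.001 -0.013] rot [-0.001  0.015 -0.002] | to [ 0.527 -0.104  0.191] dist 0.013
shift [-0.001  0.     0.006] rot [ 0.     0.027 -0.   ] | to [ 0.526 -0.102  0.186] dist 0.006
```

Lid follows (0.14 → 0.067 rad); another 9 mm should seat it.

jog_arm([
  [0,0,0.003,0,0,0,-1],
  [0,0,0.005,0,0,0,-1],
  [0,0,0.007,0,0,0,-1],
  [0,0,0.009,0,0,0,-1],
  [0,0,0.009,0,0,0,-1],
])

```text
clock: 4.93
position: [0.5201, -0.0925, 0.1741]
ee_rot: [0.492, 0.803, 0.174, -0.286]
ft_force: [0.4, -1.2, 0.1]
grip_width: 0.004
grasp_force: 0.0
```

```bash
python3 lid.py 4
```

```text
side lid pts 984 angle along hinge 0.006 h mean 0.0114
side paddle 137 0.203
top lid pts 708 angle along hinge 0.013 h mean 0.012
top paddle 18 0.206
   red 16 r 0.0919 ang 2.361 h -0.0186
```

jog_arm([
  [0,0,0.001,0,0,0,-1],
  [0,0,0.002,0,0,0,-1],
  [0,0,0.003,0,0,0,-1],
  [0,0,0.003,0,0,0,-1],
  [0,0,0.003,0,0,0,-1],
])

```text
clock: 5.45
position: [0.5196, -0.0914, 0.1724]
ee_rot: [0.492, 0.803, 0.174, -0.286]
ft_force: [0.8, -1.8, 3.8]
grip_width: -0.002
grasp_force: 1.9
```

```bash
python3 lid.py 5; python3 - <<'E'
from h import *
# paddle approach: TCP offset 6mm behind grasp pt; grasp pt at paddle centre r=.115,h=-.007
from workcell import get_obs
o=get_obs();p=o["position"];R=Ro.from_quat(o["ee_rot"])
Rg=toolR(0,.205);zg=-n
def G(ang,r=.117,h=-.007,off=0,R=None): return pt(r,ang,h+.006+off)
seq([(p+.09*n,R),(G(.205,off=.09),toolR(0,.205)),(G(.205),toolR(0,.205))])
print("tip dist:",cyl(p-.025*n))
E
```

```text
side lid pts 1023 angle along hinge -0.007 h mean 0.0103
side paddle 136 0.203
top lid pts 697 angle along hinge -0.002 h mean 0.0109
top paddle 18 0.212
   red 16 r 0.0924 ang 2.374 h -0.0183
force [ 0.5 -2.4  4. ] joints [-0.1   0.63  0.67  1.49 -0.7   1.79  1.14] 5.55
shift [-0.001 -0.    -0.09 ] rot [0. 0. 0.] | to [ 0.546 -0.143  0.241] dist 0.09
shift [-0.053 -0.06   0.016] rot [0.003 0.015 0.543] | to [ 0.507 -0.198  0.195] dist 0.082
shift [-0.    0.    0.09] rot [0. 0. 0.] | to [ 0.48  -0.147  0.127] dist 0.09
tip dist: (np.float64(0.046539937906774055), np.float64(0.7366837358876441), np.float64(-0.011016438436044558))
```

jog_arm([
  [0,0,-0.04,0,0,0,-1],
  [0,0,-0.08,0,0,0,-1],
  [0,0,-0.09,0,0,0,-1],
  [0,0,-0.09,0,0,0,-1],
  [0,0,-0.09,0,0,0,-1],
])

```text
clock: 5.97
position: [0.5454, -0.1416, 0.2413]
ee_rot: [0.492, 0.803, 0.174, -0.286]
ft_force: [-0.6, 0.3, -1.5]
grip_width: 0.003
grasp_force: 0.0
```

```bash
python3 lid.py 6; python3 - <<'E'
from h import *
from workcell import get_obs
o=get_obs();p=o["position"];R=Ro.from_quat(o["ee_rot"]).as_matrix()
print("tcp",p,cyl(p))
ims=[]
for nm in("side","top"):
    c=load(nm+"6.npz");P=cloud(c);H=hsv(c);q=(P-p)@R
    k=(H[...,2]<90)&(np.hypot(q[...,0],q[...,1])<.022)&(abs(q[...,2])<.06)
    print(nm,k.sum(),"z along tool",np.percentile(q[k][:,2],[50,80,90,95,98,100]).round(4))
    print(np.median(q[k&(q[...,2]>-.01)],0))
    uv=proj(c,np.array([p,p+.025*R[:,2],p-.05*R[:,2]]));im=c["color"][...,::-1].copy()
    for i,(x,y) in enumerate(uv): cv2.circle(im,(int(round(x)),int(round(y))),1,[(0,0,255),(0,255,0),(255,0,255)][i],-1)
    x,y=uv[0].astype(int);ims.append(cv2.resize(im[y-50:y+50,x-50:x+50],(400,400),interpolation=0))
cv2.imwrite("pics/tip.png",np.hstack(ims))
E
```

```text
side lid pts 1394 angle along hinge -0.001 h mean 0.0103
side paddle 138 0.201
   red 2 r 0.0514 ang 0.647 h -0.0039
top lid pts 700 angle along hinge -0.002 h mean 0.0107
top paddle 59 0.193
   red 15 r 0.0915 ang 2.366 h -0.0187
tcp [ 0.54506062 -0.14045517  0.24068275] (np.float64(0.04504456806946657), np.float64(0.7428381154286569), np.float64(0.10186888754459418))
side 33 z along tool [-0.0456 -0.0153 -0.0085 -0.0037 -0.0022 -0.0008]
[-0.00934997 -0.00844478 -0.00420301]
top 194 z along tool [-0.0363 -0.0174 -0.0108 -0.0073 -0.0057  0.0005]
[ 0.00994467 -0.00137087 -0.00698832]
```

View pics/tip.png

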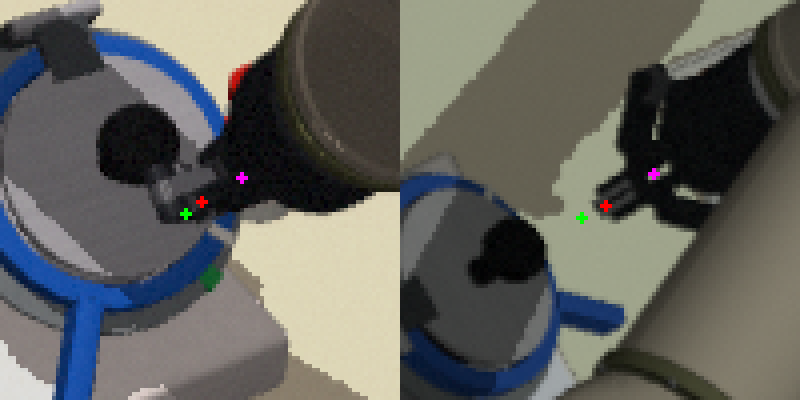

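```bash
python3 - <<'E'
from h import *
from workcell import get_obs
o=get_obs();p=o["position"];R=Ro.from_quat(o["ee_rot"]).as_matrix()
for nm in("side","top"):
    c=load(nm+"6.npz");P=cloud(c);q=(P-p)@R
    for lo,hi in((-.05,-.03),(-.03,-.02),(-.02,-.01),(-.01,0),(0,.01),(.01,.02),(.02,.03),(.03,.04)):
        k=(np.hypot(q[...,0],q[...,1])<.05)&(q[...,2]>lo)&(q[...,2]<hi)
        if k.any():print(nm,lo,k.sum(),"x",np.percentile(q[k][:,0],[5,50,95]).round(3),"y",np.percentile(q[k][:,1],[5,50,95]).round(3))
c=load("side6.npz");P=cloud(c);H=hsv(c);k=(H[...,2]<70)&(cyl(P)[0]<.04)&(cyl(P)[2]>.03)&(cyl(P)[2]<.08)
print("knob h",np.percentile(cyl(P)[2][k],[10,50,90,98]), np.median((P[k]-C)@d),np.median((P[k]-C)@e))
E
```

```text
side -0.05 10 x [-0.011 -0.008 -0.004] y [-0.023 -0.015 -0.012]
side -0.03 3 x [-0.009 -0.009 -0.008] y [-0.009 -0.008 -0.005]
side -0.02 4 x [-0.009 -0.009 -0.008] y [-0.008 -0.008 -0.001]
side -0.01 5 x [-0.009 -0.009 -0.007] y [-0.009 -0.008 -0.002]
side 0.03 23 x [0.034 0.042 0.048] y [-0.012  0.003  0.017]
top -0.05 94 x [-0.002  0.011  0.014] y [-0.025 -0.     0.021]
top -0.03 29 x [0.003 0.008 0.013] y [-0.015 -0.004  0.01 ]
top -0.02 32 x [0.005 0.009 0.014] y [-0.014 -0.002  0.01 ]
top -0.01 21 x [0.005 0.01  0.014] y [-0.014 -0.004  0.007]
top 0 1 x [0.009 0.009 0.009] y [0.002 0.002 0.002]
top 0.03 22 x [0.031 0.041 0.048] y [-0.012  0.003  0.015]
knob h [0.05241489 0.05988247 0.0615716  0.06270569] -0.0019394851453177408 -0.003284647431702483
```

```bash
cat >> h.py <<'E'
def G(ang,off=0,r=.118,dang=0): return pt(r,ang,-.022+off),toolR(0,ang+dang)
E
python3 - <<'E'
from h import *
print(G(.205)[0],G(1.1)[0])
seq([G(.205,.12),G(.205,.04),G(.205)])
E
```

```text
[ 0.47411329 -0.13538984  0.10988653] [ 0.56805939 -0.09586957  0.1034966 ]
force [ 0.3 -0.   0.8] joints [-0.01  0.67  0.68  1.27 -0.71  1.96  1.11] 6.0667
shift [-0.056 -0.061  0.005] rot [0.001 0.013 0.543] | to [ 0.509 -0.204  0.202] dist 0.083
shift [-0.   -0.    0.08] rot [0. 0. 0.] | to [ 0.486 -0.158  0.141] dist 0.08
shift [-0.   -0.    0.04] rot [0. 0. 0.] | to [ 0.474 -0.135  0.11 ] dist 0.04
```

jog_arm([
  [-0.012,-0.012,0.001,0,0,0.12,1],
  [-0.024,-0.024,0.002,0,0,0.24,1],
  [-0.036,-0.036,0.003,0,0,0.36,1],
  [-0.048,-0.048,0.004,0,0.01,0.48,1],
  [-0.056,-0.061,0.005,0,0.013,0.54,1],
])

```text
clock: 6.48
position: [0.5087, -0.2045, 0.201]
ee_rot: [0.689, 0.639, 0.093, -0.329]
ft_force: [0.3, -1.3, 0.1]
grip_width: 0.706
grasp_force: 0.0
```

```bash
python3 - <<'E'
from h import *
seq([G(.205,.12),G(.205,.04),G(.205)])
E
```

```text
force [ 0.3 -1.3  0.1] joints [ 0.03  0.76  0.8   1.31 -0.72  1.97  0.75] 6.4833
shift [ 0.001  0.    -0.001] rot [ 0.001 -0.001 -0.004] | to [ 0.509 -0.204  0.202] dist 0.001
shift [-0.   -0.    0.08] rot [0. 0. 0.] | to [ 0.486 -0.158  0.141] dist 0.08
shift [-0.   -0.    0.04] rot [0. 0. 0.] | to [ 0.474 -0.135  0.11 ] dist 0.04
```

jog_arm([
  [0,0,0.025,0,0,0,1],
  [0,0,0.05,0,0,0,1],
  [0,0,0.075,0,0,0,1],
  [0,0,0.08,0,0,0,1],
  [0,0,0.08,0,0,0,1],
])

```text
clock: 6.9
position: [0.4854, -0.1573, 0.1403]
ee_rot: [0.687, 0.641, 0.094, -0.329]
ft_force: [-0.7, -0.5, 1.1]
grip_width: 1.001
grasp_force: 0.0
```

```bash
python3 - <<'E'
from h import *
from workcell import optics
seq([G(.205)])
S=optics.camera("side")["color"][110:260,170:320,::-1];T=optics.camera("wrist")["color"][...,::-1]
cv2.imwrite("pics/b7.png",np.hstack([cv2.resize(S,(390,390)),cv2.resize(T,(400,300))[:, :].copy() if 0 else cv2.copyMakeBorder(cv2.resize(T,(400,300)),0,90,0,0,0)]))
E
```

```text
force [-0.7 -0.5  1.1] joints [-0.06  0.72  0.79  1.51 -0.72  1.82  0.78] 6.9
shift [-0.001  0.     0.039] rot [-0.001 -0.001  0.004] | to [ 0.474 -0.135  0.11 ] dist 0.039
```

View pics/b7.png

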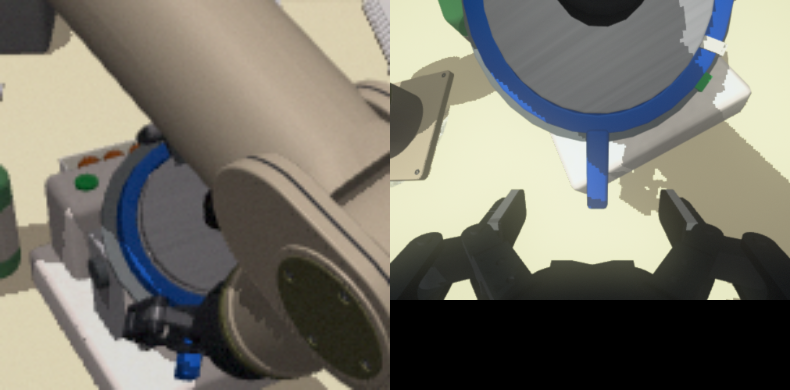

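jog_arm([
  [0,0,0.013,0,0,0,1],
  [0,0,0.026,0,0,0,1],
  [0,0,0.039,0,0,0,1],
  [0,0,0.039,0,0,0,1],
  [0,0,0.039,0,0,0,1],
])

```text
clock: 7.42
position: [0.4753, -0.1379, 0.1122]
ee_rot: [0.688, 0.641, 0.095, -0.327]
ft_force: [0.4, 0.7, 0.2]
grip_width: 1.003
grasp_force: 0.0
```

jog_arm([
  [0,0,0,0,0,0,-1],
  [0,0,0,0,0,0,-1],
  [0,0,0,0,0,0,-1],
  [0,0,0,0,0,0,-1],
  [0,0,0,0,0,0,-1],
], grip_force=20)

```text
clock: 7.83
position: [0.475, -0.1375, 0.1117]
ee_rot: [0.688, 0.641, 0.095, -0.327]
ft_force: [0.2, -0.7, 0.0]
grip_width: 0.301
grasp_force: 0.0
```

jog_arm([
  [0,0,0,0,0,0,-1],
  [0,0,0,0,0,0,-1],
  [0,0,0,0,0,0,-1],
])

```text
clock: 8.08
position: [0.4752, -0.1376, 0.1116]
ee_rot: [0.688, 0.641, 0.095, -0.327]
ft_force: [3.6, -2.4, 1.4]
grip_width: 0.187
grasp_force: 23.6
```

```bash
python3 - <<'E'
from h import *
from workcell import get_obs
o=get_obs();p=o["position"];r,t,h=cyl(p);R=Ro.from_quat(o["ee_rot"]);print(r,t,h,o["grip_width"],o["grasp_force"],o["ft_force"])
# rotate about axis by total 1.10-.205 ; rows of .1 rad
st=(p,R);ax=C
for k in range(0,9,3):
    q0=None
    for j in range(1,4):
        A=Ro.from_rotvec(n*.1*(k+j));q=C+A.apply(p-C);S=A*R
        B=Ro.from_rotvec(n*.1*k);p0=C+B.apply(p-C);R0=B*R
        print(k+j,R0.inv().apply(q-p0).round(4),(R0.inv()*S).as_rotvec().round(3))
E
```

```text
0.11865296958745727 0.2076656631110726 -0.019097255166553848 0.18708947829765307 23.587051033973694 [ 3.64213704 -2.36134568  1.39983626]
1 [0.0006 0.0118 0.    ] [-0.   0.  -0.1]
2 [0.0024 0.0236 0.0001] [-0.     0.001 -0.2  ]
3 [0.0053 0.0351 0.0001] [-0.     0.001 -0.3  ]
4 [0.0006 0.0118 0.    ] [-0.   0.  -0.1]
5 [0.0024 0.0236 0.0001] [-0.     0.001 -0.2  ]
6 [0.0053 0.0351 0.0001] [-0.     0.001 -0.3  ]
7 [0.0006 0.0118 0.    ] [-0.   0.  -0.1]
8 [0.0024 0.0236 0.0001] [-0.     0.001 -0.2  ]
9 [0.0053 0.0351 0.0001] [-0.     0.001 -0.3  ]
```

jog_arm([
  [0.0002,0.0071,0,0,0,-0.06,-1],
  [0.0009,0.0142,0,0,0,-0.12,-1],
  [0.0019,0.0213,0,0,0,-0.18,-1],
  [0.0034,0.0282,0,0,0,-0.24,-1],
  [0.0053,0.0351,0,0,0,-0.3,-1],
])

```text
clock: 8.5
position: [0.5092, -0.1327, 0.1024]
ee_rot: [0.584, 0.737, 0.142, -0.309]
ft_force: [2.4, -4.9, -2.9]
grip_width: 0.188
grasp_force: 26.2
```

```bash
cat > st.py <<'E'
from h import *
from workcell import get_obs
o=get_obs();p=o["position"];r,t,h=cyl(p);R=Ro.from_quat(o["ee_rot"]);y=R.as_matrix()[:,1]
print("r,t,h",r,t,h,"tool spin",.75+np.arctan2(-(y@d),y@e),o["ft_force"],o["torque"],o["joint_pos"].round(2))
E
python3 st.py
```

```text
r,t,h 0.11959776859126262 0.5076725049700728 -0.019038366251389494 tool spin 0.5093786715102901 [ 2.41237964 -4.91368939 -2.8613979 ] [-1.68420096 -0.67040961 -0.53816323] [-0.04  0.75  0.7   1.5  -0.73  1.74  1.04]
```

Collar follows the arc exactly with small forces; second 0.3 rad.

jog_arm([
  [0.0002,0.0071,0,0,0,-0.06,-1],
  [0.0009,0.0142,0,0,0,-0.12,-1],
  [0.0019,0.0213,0,0,0,-0.18,-1],
  [0.0034,0.0282,0,0,0,-0.24,-1],
  [0.0053,0.0351,0,0,0,-0.3,-1],
])

```text
clock: 8.92
position: [0.5421, -0.1195, 0.0996]
ee_rot: [0.468, 0.816, 0.186, -0.283]
ft_force: [7.8, -6.5, -7.5]
grip_width: 0.186
grasp_force: 27.3
```

```bash
python3 st.py
```

```text
r,t,h 0.12057496641978359 0.8048057934538295 -0.019017368547925496 tool spin 0.8084278828844621 [ 7.7687113  -6.47992517 -7.52423017] [-2.508122   -1.58418433 -0.88339107] [-0.01  0.77  0.62  1.43 -0.74  1.73  1.26]
```

jog_arm([
  [0.0007,0.0071,0,0,0,-0.06,-1],
  [0.0018,0.0142,0,0,0,-0.12,-1],
  [0.0031,0.0213,0,0,0,-0.18,-1],
  [0.0048,0.0282,0,0,0,-0.24,-1],
  [0.0066,0.0335,0,0,0,-0.285,-1],
])

```text
clock: 9.33
position: [0.5702, -0.1, 0.1035]
ee_rot: [0.348, 0.875, 0.224, -0.251]
ft_force: [19.4, -12.5, -21.9]
grip_width: 0.187
grasp_force: 25.2
```

jog_arm([
  [0,0,0,0,0,0,-1],
  [0,0,0,0,0,0,-1],
])

```text
clock: 9.5
position: [0.5706, -0.0994, 0.1039]
ee_rot: [0.348, 0.875, 0.224, -0.251]
ft_force: [20.0, -8.7, -18.1]
grip_width: 0.185
grasp_force: 20.8
```

```bash
python3 st.py; python3 lid.py 8
```

```text
r,t,h 0.1210594492061267 1.0962861719417267 -0.018990633108523183 tool spin 1.0918611865850465 [ 20.00825499  -8.7134287  -18.12828933] [-4.28630857 -4.25045496 -2.0364207 ] [ 0.    0.78  0.55  1.37 -0.73  1.72  1.47]
side lid pts 1619 angle along hinge -0.002 h mean 0.0103
side paddle 21 1.053
   red 2 r 0.0954 ang 2.375 h -0.0202
   white 15 r 0.0787 ang 2.341 h 0.0015
top lid pts 664 angle along hinge -0.008 h mean 0.0109
top paddle 45 1.087
   red 15 r 0.0924 ang 2.349 h -0.0193
```

jog_arm([
  [0,0,0,0,0,0,1],
  [0,0,0,0,0,0,1],
  [0,0,0,0,0,0,1],
  [0,0,0,0,0,0,1],
  [0,0,0,0,0,0,1],
])

```text
clock: 10.02
position: [0.5678, -0.0968, 0.1065]
ee_rot: [0.347, 0.874, 0.226, -0.256]
ft_force: [-0.5, 0.1, 0.9]
grip_width: 0.881
grasp_force: 0.0
```

jog_arm([
  [0,0,-0.02,0,0,0,1],
  [0,0,-0.04,0,0,0,1],
  [0,0,-0.06,0,0,0,1],
  [0,0,-0.08,0,0,0,1],
  [0,0,-0.08,0,0,0,1],
])

```text
clock: 10.43
position: [0.592, -0.1453, 0.1704]
ee_rot: [0.347, 0.874, 0.225, -0.253]
ft_force: [0.4, -1.0, 0.2]
grip_width: 0.997
grasp_force: 0.0
```

```bash
python3 st.py; python3 lid.py 9; python3 - <<'E'
from h import *
from workcell import optics
c=optics.camera("wrist");np.savez("wrist9.npz",**c)
H=hsv(c);h=H[...,0].astype(int);P=cloud(c);r,t,hh=cyl(P)
b=(h>95)&(h<130)&(H[...,1]>120)&(r>.095)&(r<.14)&(hh>0)
print("wrist paddle",b.sum(),np.median(t[b]),np.percentile(t[b],[3,97]),"h",np.median(hh[b]))
for q,mm in(("red",((h<8)|(h>172))&(H[...,1]>110)&(r<.1)),("white",(H[...,1]<60)&(H[...,2]>150)&(r<.088)&(r>.064)&(abs(hh)<.008))):
    if mm.any(): print(q,mm.sum(),np.median(r[mm]),np.median(t[mm]),np.median(hh[mm]),np.argwhere(mm).mean(0)[::-1])
# ring centre check
k=(h>95)&(h<130)&(H[...,1]>120)&(r<.1)&(abs(hh)<.008)
print("ring",k.sum(),"h",np.median(hh[k]),"r by angle",[(round(a,1),np.percentile(r[k&(abs(t-a)<.15)],[3,97]).round(4).tolist()) for a in np.arange(-.6,2.6,.5) if (k&(abs(t-a)<.15)).sum()>20])
cv2.imwrite("pics/w9.png",c["color"][...,::-1])
E
```

```text
r,t,h 0.116668116749902 1.0930253628842148 0.06457311804140316 tool spin 1.0928310307191145 [ 0.43212839 -1.03108299  0.22909626] [-0.58995395 -0.28794538 -0.02081555] [ 0.08  0.8   0.57  1.18 -0.73  1.89  1.44]
side lid pts 1620 angle along hinge -0.003 h mean 0.0103
side paddle 57 1.067
   red 2 r 0.0943 ang 2.373 h -0.0182
   white 13 r 0.0773 ang 2.335 h 0.0014
top lid pts 697 angle along hinge 0.002 h mean 0.0107
top paddle 47 1.101
   red 16 r 0.0925 ang 2.369 h -0.0193
wrist paddle 988 1.1048125445628623 [1.04310741 1.16026572] h 0.005052974512209749
red 102 0.09708500964120076 2.3125159454182507 -0.019238214806990728 [389.         83.6372549]
white 295 0.07956612587309264 2.298419283948781 0.0016045550361822693 [375.38644068  76.03728814]
ring 8893 h 0.00016377185305457454 r by angle [(np.float64(-0.6), [0.0656, 0.0773]), (np.float64(-0.1), [0.0665, 0.0785]), (np.float64(0.4), [0.068, 0.0805]), (np.float64(0.9), [0.0698, 0.0942]), (np.float64(1.4), [0.0713, 0.0841]), (np.float64(1.9), [0.0725, 0.0848]), (np.float64(2.4), [0.0726, 0.0842])]
```

View pics/w9.png

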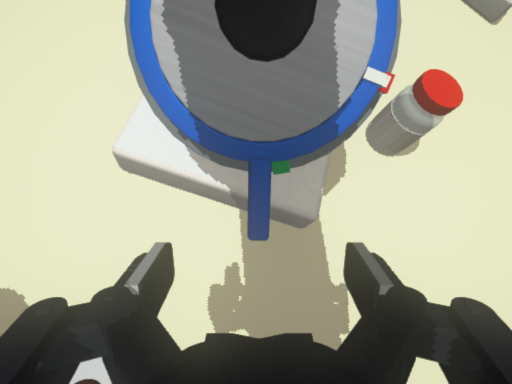

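```bash
python3 -c "
from workcell import workorder
print(workorder.hand_in())"
```

```text
the job is handed in; nothing more can be done
None
```

The job is handed in: the lid is fully shut (measured within about 0.01 rad), the collar stands at about 1.09 rad with its white pointer on the red mark, the arm is clear of everything, and it took about 10 s on the robot clock with no contact with the trays or jars noticed; no verdict came back.

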